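# Tap the sample block home in the angle vise

## Task

The block in the tilted vise stands clear of the two parallels beneath it, and the parallel on the robot's side has crept out sideways. Slide that parallel back until its ends are level with the other's, then use the tamper, held square to the block's sloping top, to tap the block down until it sits hard on both parallels and they no longer slide. Finally stand the tamper upright on its foot on the bare bench, well clear of the vise, and leave the other things alone; the gripper itself must not push on the block.

Things in the scene. Friction and masses are not known exactly. Their poses are not given: they have to be found in the camera images.
- vise: Grey angle vise fixed to the bench. Origin: centre of its 150 x 90 mm base's underside; z up, y along the jaws, x from the lower, robot-side jaw to the upper jaw. The bed slopes 30 deg: its normal is (-0.5, 0, 0.866), its top's centre (0, 0, 85) mm in this frame. Jaws: 70 mm long, 44 mm high over the bed, 36 mm apart. The screw's T-handle beyond the upper jaw reaches x 80, z 155 mm.
- block: Aluminium block in the jaws, 36 (across) x 80 (along y) x 30 mm high. Origin: underside centre; axes tilted with the bed, z square to its top, y along the jaws. It slides only along its z; jaw friction holds it, about 7 N along -z moves it down, and it stays where left. It starts 5 to 10 mm above the parallels; seated, its origin is 20 mm above the bed, its top 6 mm above the jaws.
- parallel_near: Steel parallel on the bed by the lower, robot-side jaw, 8 thick x 140 long x 20 mm high, dark holes in its sides. Origin: underside centre; y along it, z square to the bed. Slides along y only (about 1 N until the block presses on it). Starts 16 to 44 mm farther to +y (robot's left) than the other; its free +y end, mid-height at (0, 70, 10) mm, can be pushed.
- parallel_far: The other, equal parallel beside the upper jaw; same frame. 26 mm from the near one, lying within about 8 mm of central in the vise.
- tamper: Hand tamper standing upright on the bench: white nylon foot, 36 mm diameter x 18 mm high, and above it a plain 20 x 20 mm square steel stem up to 102 mm. 0.15 to 0.3 kg. Origin: centre of the foot's flat underside; z up along the stem; x and y square to the stem's sides.
- reagent_bottle: Bystander: clear glass bottle, 86 mm diameter, 170 mm high; origin at the centre of its underside.
- vial: Bystander: small glass bottle, 36 mm diameter, 75 mm high; origin at the centre of its underside.
- beaker: Bystander: glass beaker, 68 mm diameter, 90 mm high; origin at the centre of its underside.
- wash_bottle: Bystander: white plastic bottle, 68 mm diameter, 170 mm high; origin at the centre of its underside.
- spanner: Bystander: spanner 140 mm long lying on the bench; origin under its middle, x along it.
- spare_bar: Bystander: spare steel bar 14 x 110 x 25 mm lying on the bench, not part of the job; origin at the centre of its underside.
Things that resemble listed ones, but are neither listed nor needed, are in the scene too. Leave any green look-alike of the tamper alone.

How it is judged:
On the way, in this order (a step that is already met when the one before it is completed fails the run):
1. the near parallel is slid back level with the far one (ends within 7 mm) while the block still stands clear of them (y of parallel_near in the frame of parallel_far between -0.007 and 0.007 m and z of block in the frame of parallel_far above 0.023 m), for 0.2 s.
2. the block is tapped down onto the parallels with the tamper (z of block in the frame of parallel_far below 0.0212 m and contact force between tamper and block above 1 N), for 0.02 s.
At the end, for the whole second after the job is handed in: The block's underside is within 1.2 mm of the parallels' tops and presses on each of them with more than 0.5 N; the two parallels' ends are level within 7 mm; the tamper stands upright (within 0.1 rad) on its foot on the bench, at rest, its centre more than 120 mm from the vise's centre (y of parallel_near in the frame of parallel_far between -0.007 and 0.007 m and z of block in the frame of parallel_far below 0.0212 m and contact force between block and parallel_near above 0.5 N and contact force between block and parallel_far above 0.5 N and angle between tamper's own z axis and vertical below 0.1 rad and height (world z) of tamper below 0.004 m and horizontal distance between tamper and vise above 0.12 m and linear speed of tamper below 0.02 m/s); the robot touches nothing.
It fails at once if a bystander is moved by more than 20 mm or tipped (distance of any of reagent_bottle, vial, beaker, wash_bottle, spanner, spare_bar from where it was at the start of the episode above 0.02 m or angle between any of reagent_bottle, vial, beaker, wash_bottle's own z axis and vertical above 0.3 rad).
It fails at once if the gripper or arm itself pushes on the block (more than 4 N) (contact force between any of the fingers, the arm and block above 4 N).
It fails at once if the tamper presses on the block (more than 3 N) more than 0.3 rad out of square with its top (contact force between tamper and block above 3 N and angle between the z axis of tamper and the z axis of block, either way round above 0.3 rad).
It also fails if it takes over 58 s, if anything falls off the work surface, if the arm or the gripper's body presses on something with over 40 N, if the wrist force passes 120 N, or if a joint passes its speed limit or range.

## Robot

A 6-joint arm with a two-finger parallel gripper is mounted at the origin on the work surface. World frame = base frame: x ahead of the robot, y to its left, z up, the work surface at z = 0. Lengths are in m, angles in rad, forces in N, time in s.
With the tool pointing down it reaches from about 0.3 to 0.825 m from the base axis. Payload 5.4 kg.
Tool frame: the origin (TCP) lies at the very end of the fingers, on their centre line; the grasp point (between the pads) lies 19 mm behind it; z points along the fingers, y is the direction in which the jaws open and shut (so a half turn about z gives the same grasp; the last joint's range is limited). The gripper opens to 92 mm and grips with 3 to 60 N. Pads are 20 mm wide; open, the fingers measure 128 mm over their backs; the gripper's body (75 mm by 189 mm) begins 69 mm behind the grasp point.
Start: joints at [0.988, 0.158, 1.597, -0, 1.386, -0.21], TCP at [0.209, 0.535, 0.215] pointing down, gripper open.
Joint ranges: [-2.91, 2.91], [-0.94, 2.29], [0.18, 2.7], [-1.29, 4.43], [0.17, 2.64], [-3, 3]. Speed limits (rad/s): [2.57, 2.57, 3.14, 3.14, 3.14, 3.14].

## Interface

Orientations are given as a unit quaternion [x, y, z, w].
In Python, from bench import manip gives the robot as it stands. Calls block until the motion is done:
- manip.movep(position, orientation): joint-space move of the TCP to a pose.
- manip.move_l(position, rot=None, rate=0.15, contact_N=None): straight line of the TCP; rot=None keeps the orientation; rate is the mean speed in m/s. With contact_N (N) it stops when the force on the tool has changed by that much, and returns True; else False.
- manip.move_j(angles): joint-space move.
- manip.let_go() and manip.clamp(force=None): open the fingers fully, or close them until they stop; force is the grip in N (None keeps the last).
- manip.wait(seconds).
- manip.solve_ik(position, orientation): joint angles nearest the present ones, or None.
- manip.state(): the state.
- manip.capture(name): name is "scene" or "top" or "wrist"; returns a dict with "pixels" (384x512x3 uint8, red, green, blue), "range_z" (384x512 float32, m along the optical axis (not along the pixel's ray), 0 where there is no reading), "K" (3x3 intrinsics, pixels), "R" (3x3) and "t" (3): a world point X has camera coordinates R X + t. Camera axes: x right, y down, z forward; pixel columns grow to the right and rows downward; lengths in m; the calibration is good to about 2 mm. The wrist camera is an equidistant fisheye: a pixel r from the principal point sees the ray r / f radians off the axis. A picture is of the moment at which its call begins.
A pose or a line that the arm cannot do raises manip.MotionError and nothing moves.
- manip.finish_job(): hands the job in, once; it reports no verdict.
The state is a dict: "time_s": time; "joints": joint angles; "dq": joint speeds; "tau": joint torques, N m; "ee_pos": TCP position; "tcp_rot": TCP orientation; "wrist_force": force on the tool from outside, world axes, zero at the start; "torque": the same for the moment, N m; "gripper_width": finger opening in m.
Only numpy, scipy, OpenCV 4.12 (cv2) and the standard library are available. Lean on these libraries where they do the work, as an engineer would, in place of code of your own. Each camera call takes 0.05 s, during which the arm holds its last target. There are 200 camera calls.

## Working session

There is one attempt and no reset: what is moved stays moved. The work goes in short steps, each a Python script; the robot and the scene stay as the last script left them, time stands still between calls to the robot, and variables do not carry over. Pictures are saved under pics/ and viewed, about 8 in all and at most 12, crops included, and the job is handed in when it is done.

```bash
mkdir -p pics; ls; python3 - <<'E'
from bench import manip
import cv2,numpy as np
for n in("scene","top"):
    c=manip.capture(n); cv2.imwrite(f"pics/{n}0.png",c["pixels"][:,:,::-1]); np.savez(f"{n}0.npz",**c)
    print(n,c["K"].tolist(),c["R"].round(3).tolist(),c["t"].round(3).tolist(), (-c["R"].T@c["t"]).round(3))
a=cv2.imread("pics/scene0.png");b=cv2.imread("pics/top0.png")
s=manip.state();print(s["time_s"],s["ee_pos"],s["tcp_rot"])
E
```

```text
pics
scene [[359.3974145648679, 0.0, 256.6215713896655], [0.0, 359.3974145648679, 191.72607605140988], [0.0, 0.0, 1.0]] [[0.457, 0.889, 0.007], [0.722, -0.366, -0.587], [-0.519, 0.273, -0.81]] [-0.249, -0.35, 1.401] [ 1.093 -0.29   0.931]
top [[411.49393231658496, 0.0, 255.96985577430286], [0.0, 411.49393231658496, 186.03825644783697], [0.0, 0.0, 1.0]] [[-0.022, -1.0, -0.003], [-0.997, 0.022, -0.079], [0.079, 0.001, -0.997]] [0.016, 0.575, 1.013] [0.493 0.003 1.056]
0.1 [0.20915872 0.53502063 0.21373096] [ 1.85351563e-01  9.82671924e-01 -7.66547773e-04 -3.17888929e-04]
```

View pics/scene0.png

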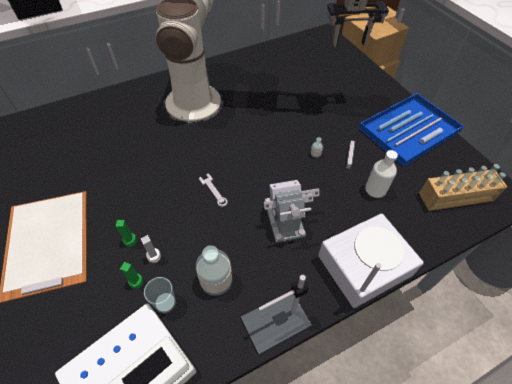

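View pics/top0.png

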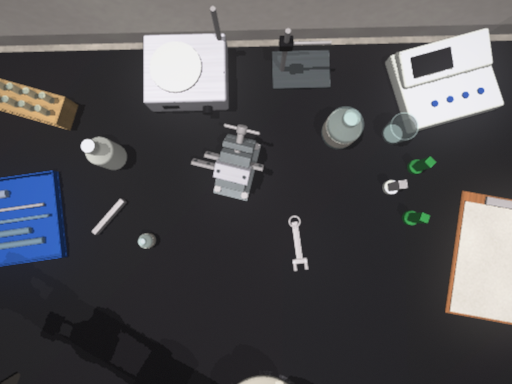

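The two views show the vise at top (237,167) / scene (288,208). Things that could pass for the tamper: the white-footed steel one at top (392,187) / scene (150,250), and green look-alikes at top (418,165) and (412,218) / scene (125,233) and (131,274). I choose the white one. Next: a close crop to check that, with heights from depth.

```bash
cat > h.py <<'E'
import numpy as np, cv2
from scipy.spatial.transform import Rotation as Rot
def cloud(c):
    v,u=np.mgrid[:384,:512]; z=c["range_z"]; K=c["K"]
    P=np.stack([(u-K[0,2])/K[0,0]*z,(v-K[1,2])/K[1,1]*z,z],-1)
    W=(P-c["t"])@c["R"]; W[z==0]=np.nan
    return W
def ray(c,u,v,z):
    d=c["R"].T@np.linalg.solve(c["K"],[u,v,1.]); o=-c["R"].T@c["t"]
    return o+d*(z-o[2])/d[2]
def proj(c,X):
    p=c["K"]@(c["R"]@np.asarray(X)+c["t"]); return p[:2]/p[2]
E
python3 - <<'E'
from h import *
T=dict(np.load("top0.npz"));S=dict(np.load("scene0.npz"))
W=cloud(T);WS=cloud(S)
def crop(c,u,v,w,h,f): return cv2.resize(c["pixels"][v:v+h,u:u+w,::-1],None,fx=f,fy=f,interpolation=cv2.INTER_CUBIC)
a=crop(T,185,115,90,90,4);b=crop(S,255,165,72,90,4);c=crop(T,375,150,65,72,3);d=crop(S,105,210,65,80,3)
m=np.zeros((600,680,3),np.uint8)
m[:360,:360]=a;m[:360,360:360+288]=b;m[360:360+216,:195]=c;m[360:600,250:445]=d
cv2.imwrite("pics/crop1.png",m)
# tamper: grey points above bench near
for n,X,P in(("T",W,T["pixels"]),("S",WS,S["pixels"])):
    g=P.astype(int); gray=(g.max(-1)-g.min(-1)<40)
    c0=W[187,392]; 
    ok=gray&(np.hypot(X[...,0]-c0[0],X[...,1]-c0[1])<.05)&(X[...,2]>.01)
    q=X[ok]; print(n,c0,len(q),q[:,2].max())
    for lo,hi in((.01,.03),(.03,.09),(.095,.12)):
        s=q[(q[:,2]>lo)&(q[:,2]<hi)]; 
        if len(s):print(lo,s.mean(0).round(4),s.min(0).round(3),s.max(0).round(3))
# vise: pts with top normals
n=np.cross(np.gradient(cv2.medianBlur(W[...,0].astype(np.float32),3))[0][...,None]*0+1,1) if 0 else None
q=W[110:205,185:270].reshape(-1,3); q=q[q[:,2]>.02]; print("vise z hist",np.histogram(q[:,2],bins=10))
np.set_printoptions(linewidth=250,suppress=True)
print((W[120:205:4,190:268:4,2]*1000).round(0))
E
```

```text
T [ 0.5627569  -0.32696908  0.05694786] 259 0.10847850473966975
0.01 [ 0.5638 -0.3299  0.0182] [ 0.548 -0.349  0.01 ] [ 0.583 -0.319  0.029]
0.03 [ 0.5639 -0.3274  0.062 ] [ 0.555 -0.345  0.031] [ 0.574 -0.325  0.09 ]
0.095 [ 0.5656 -0.3357  0.1018] [ 0.555 -0.347  0.096] [ 0.575 -0.325  0.108]
S [ 0.5627569  -0.32696908  0.05694786] 256 0.10479084453827904
0.01 [ 0.5725 -0.3368  0.0186] [ 0.552 -0.355  0.01 ] [ 0.585 -0.32   0.03 ]
0.03 [ 0.5754 -0.3368  0.0609] [ 0.573 -0.346  0.031] [ 0.577 -0.327  0.088]
0.095 [ 0.5673 -0.3377  0.1014] [ 0.555 -0.348  0.096] [ 0.578 -0.327  0.105]
vise z hist (array([ 59,   9,  42,   2,  58, 337, 278, 575, 837, 194]), array([0.02008333, 0.03450106, 0.04891878, 0.06333651, 0.07775423,
       0.09217196, 0.10658968, 0.12100741, 0.13542513, 0.14984285,
       0.16426058]))
[[  0.  -1.  -1.  -1.   4.  -1.  -1.   0.   1.   1.  -3.  -0.  -4.   0.  -1.   2.  -1.  -0.  -4.   0.]
 [ -0.  -3.  -1.  -2.  -2.  -1.  -1.  -2.   1.   1.   4.  -1.  -2.  -2.   3.   1.  -0.  -1.   2.   1.]
 [ -2.  -1.   1.  -0.  -2.   2.  -1.   0.  -2.   0. 156. 153. 161. 163. 156
[... 1285 characters left out ...]
  -4.   2.   0. 107. 109. 126. 128. 133. 127. 128. 132.  13.   3.   3.   0.  -1.]
 [ -1.   0.  -1.   0.  -3.  -1. 101. 104. 107. 106. 109. 108. 110. 119. 128.  13.  nan  -1.  -0.   1.]
 [  2.   2.   2.   1.   1.   2.  19.  19.  15. 103. 103. 103. 107. 106.  15.   0.   0.   0.  -2.   0.]
 [  3.   1.  -3.   2.  -4.  -1.  15.  16.  15.  13.  15.  12.  13.  14.  12.  -1.   3.   1.   1.  -1.]
 [  2.  -2.   1.  nan  -0.   3.   3.  -1.  -1.  13.  19.  12.  12.  19.  20.  -1.  -2.   1.   0.  -3.]
 [ -2.  -0.  -1.  -2.   0.   1.  -1.   3.  -1.   0.   1.   1.  -3.  13.  11.   0.  -1.   0.  -3.  -2.]
 [ -1.   1.   4.   1.  -2.   1.  -5.   1.   1.  -3.  -1.  -1.  -1.  -0.  -3.  -1.  -1.  -0.   0.   3.]]
```

View pics/crop1.png

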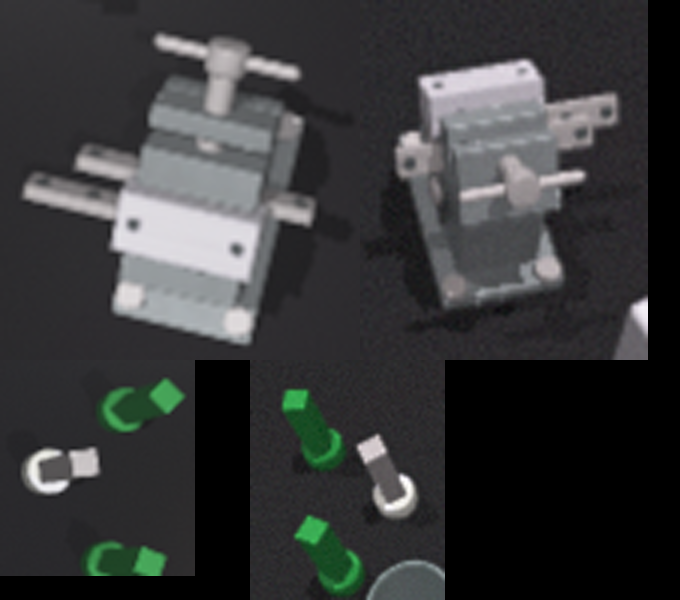

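The crop confirms the white-footed, steel-stemmed tamper near (0.566,-0.336), about 102 mm high. In the vise crop the near parallel's +y end is at top ≈(191,161) and the far one's at ≈(205,154). Next I measure the block's top plane and outline, the parallel ends and the tamper's yaw.

```bash
python3 - <<'E'
from h import *
np.set_printoptions(suppress=True,precision=4)
T=dict(np.load("top0.npz"));S=dict(np.load("scene0.npz"))
W=cloud(T);P=T["pixels"]
def big(m,x0,y0,x1,y1):
    mm=np.zeros_like(m,np.uint8); mm[y0:y1,x0:x1]=m[y0:y1,x0:x1]
    n,l,s,c=cv2.connectedComponentsWithStats(mm); i=1+s[1:,4].argmax(); return l==i,s[i],c[i]
g=P.min(-1)
print("bright pct",np.percentile(g[115:205,185:275],[50,80,90,95]))
m,s,c=big((g>165),205,150,262,192); print("block mask",s,c)
q=W[m];q=q[~np.isnan(q).any(1)]
d=cv2.erode(m.astype(np.uint8),np.ones((3,3)))>0
q=W[d];q=q[~np.isnan(q).any(1)];c0=np.median(q,0)
q=q[abs(q-c0).max(1)<.06];u,sv,vt=np.linalg.svd(q-q.mean(0));n=vt[2]*np.sign(vt[2,2]);print("normal",n,"tilt",np.degrees(np.arccos(n[2])),"c",q.mean(0))
cn=cv2.findContours(m.astype(np.uint8),0,1)[0];cn=max(cn,key=len)[:,0]
r=cv2.minAreaRect(cn);print(r)
# yaw from ray-cast corners on plane with tilt 30deg about approx yaw
o=-T["R"].T@T["t"]
v,uu=np.nonzero(m)
def onplane(uv,n,c):
    D=np.c_[(uv-T["K"][:2,2])/T["K"][0,0],np.ones(len(uv))]@T["R"]
    return o+D*(((c-o)@n)/(D@n))[:,None]
yaw=np.arctan2(-n[1],-n[0])
for k in range(4):
    R=Rot.from_euler("z",yaw).as_matrix()@Rot.from_euler("y",-30,degrees=True).as_matrix()
    X=(onplane(cn.astype(float),R[:,2],q.mean(0))-q.mean(0))@R
    (cx,cy),(w,h),a=cv2.minAreaRect((X[:,:2]*1000).astype(np.float32))
    a=a if w<h else a-90
    if a>45:a-=90
    if a<-45:a+=90
    yaw+=np.radians(a)
print("yaw",np.degrees(yaw),"size",w,h,"centre",q.mean(0)+R@[cx/1e3,cy/1e3,0])
# tamper top
for C,n,(x0,y0,x1,y1) in((T,"T",(396,176,412,194)),(S,"S",(135,228,158,250))):
    pp=C["pixels"];print(n);mm,s,c=big(pp.min(-1)>120,x0,y0,x1,y1)
    k=max(cv2.findContours(mm.astype(np.uint8),0,1)[0],key=len)[:,0]
    Xw=np.array([ray(C,*p,.102)[:2] for p in k]);rr=cv2.minAreaRect((Xw*1000).astype(np.float32));print(s,rr)
for nm,p in(("near",(191,161)),("far",(205,154))):
    y,x=p[1],p[0]; print(nm,(W[y-4:y+6,x-3:x+6,2]*1000).round());
E
```

```text
bright pct [ 47. 145. 171. 214.]
block mask [205 163  45  22 547] [230.0018 173.3949]
normal [-0.5061  0.1433  0.8505] tilt 31.735367078980836 c [0.5955 0.0599 0.1348]
((226.2058868408203, 172.67648315429688), (44.86908721923828, 15.279743194580078), 14.03624439239502)
yaw -15.391328513969667 size 100.84962463378906 37.90480422973633 centre [0.5977 0.0699 0.1345]
T
[398 179  10  10  81] ((566.4991455078125, -337.5187072753906), (20.709186553955078, 20.702919006347656), 6.624471187591553)
S
[141 235   9  10  56] ((566.7958374023438, -337.5523986816406), (19.2972469329834, 19.83758544921875), 5.1254682540893555)
near [[  1.  -4.  -2.  -2.  -0.  -1.   0.  -1.  -0.]
 [ -1.   1.   0.   0.   2.   2.  -2.   2.  -1.]
 [ -1.  -1.  -1.   1.   1.  82.  84.  81.  -1.]
 [  1.   1.  -3.  -0.  91.  87.  89.  85.  86.]
 [  2.  -1.   0.  94.  97.  91.  94.  94.  86.]
 [  1.  -1.  -2.  94.  97.  96.  98.  97.  94.]
 [ -1.  -3.  -0.  94.  97.  96.  97.  98. 100.]
 [ -0.  -0.  94.  93.  95.  94.  94.  98.  95.]
 [ -4.  -3.  -1.  -3.   4.  94.  94.  93.  96.]
 [  1.  -0.  -1.  -2.   1.   0.  -2.  -0.   2.]]
far [[ -1.  -2.  -3.  -1.   0.  -2.   1.   1.  -2.]
 [  1.  -1.  -0.   1.  -4.   6.  -4.   2.  -3.]
 [  1.  -1.  -2.  97.  97.  nan  91.  94.   0.]
 [  1.   0.  -1. 103. 103. 100. 102.  98.  98.]
 [ -2.   0.  nan 111. 107. 109. 107. 107. 103.]
 [  2.   2. 110. 109. 110. 111. 109. 109. 106.]
 [ -3.  -3. 106. 106. 108. 106. 108. 112. 111.]
 [  2.   2. 109. 107. 109. 106. 108. 111. 111.]
 [ -1.  -1.   1.  -2.   1. 110. 107. 108. 108.]
 [ -0.   0.  -2.  -2.   4.  -1.  -4.  -1.   1.]]
```

```bash
python3 - <<'E'
from h import *
np.set_printoptions(suppress=True,precision=4)
T=dict(np.load("top0.npz"));W=cloud(T);P=T["pixels"]
m=np.zeros((384,512),np.uint8);m[158:192,212:254]=(P.min(-1)>165)[158:192,212:254]
m=cv2.morphologyEx(m,cv2.MORPH_CLOSE,np.ones((3,3)));m=cv2.morphologyEx(m,cv2.MORPH_OPEN,np.ones((5,5)))
cn=max(cv2.findContours(m,0,1)[0],key=cv2.contourArea)[:,0].astype(float)
q=W[cv2.erode(m,np.ones((3,3)))>0];q=q[~np.isnan(q).any(1)];q=q[q[:,2]>.1];c=q.mean(0)
o=-T["R"].T@T["t"]
def on(uv,n,c):
    D=np.c_[(uv-T["K"][:2,2])/T["K"][0,0],np.ones(len(uv))]@T["R"]
    return o+D*(((c-o)@n)/(D@n))[:,None]
yaw=np.radians(-14.5)
for k in range(5):
    R=(Rot.from_euler("z",yaw)*Rot.from_euler("y",-30,degrees=True)).as_matrix()
    X=(on(cn,R[:,2],c)-c)@R
    (cx,cy),(w,h),a=cv2.minAreaRect((X[:,:2]*1000).astype(np.float32))
    a=(a+45)%90-45; yaw+=np.radians(a)
ctr=c+R@[cx/1e3,cy/1e3,0]
print("n pts",len(q),"yaw",np.degrees(yaw),"size",w,h,"block top centre",ctr)
u,sv,vt=np.linalg.svd(q-c);print("plane n",vt[2]*np.sign(vt[2,2]),"model",R[:,2])
for nm,(x0,x1,y0,y1) in dict(near=(186,213,155,170),far=(200,217,148,160),right=(250,268,158,174)).items():
    Q=W[y0:y1,x0:x1].reshape(-1,3);Q=Q[Q[:,2]>.07];B=(Q-ctr)@R*1000
    print(nm,len(B));
    for lo in range(-26,30,4):
        s=B[(B[:,0]>=lo)&(B[:,0]<lo+4)]
        if len(s)>2:print("  bx",lo,len(s),"n med",np.median(s[:,2]).round(1),"y",np.percentile(s[:,1],[0,4,96,100]).round(1))
np.savez("bed.npz",R=R,ctr=ctr)
E
```

```text
n pts 424 yaw -15.391309293627277 size 80.44852447509766 37.9039306640625 block top centre [0.595  0.0601 0.1346]
plane n [-0.5073  0.1417  0.85  ] model [-0.4821  0.1327  0.866 ]
near 180
  bx -22 4 n med -38.0 y [63.9 65.3 93.4 94.8]
  bx -18 36 n med -36.5 y [ 48.7  51.4 100.5 102.2]
  bx -14 78 n med -40.6 y [ 49.3  52.1  99.1 101.8]
  bx -10 27 n med -43.0 y [ 54.7  55.1  98.7 100.6]
  bx 6 9 n med -36.3 y [53.3 53.9 71.4 72. ]
  bx 10 15 n med -36.9 y [53.8 53.9 73.  73.1]
  bx 14 11 n med -37.8 y [54.6 55.2 67.6 68.6]
far 79
  bx 6 11 n med -36.3 y [48.9 49.6 71.2 72. ]
  bx 10 22 n med -36.9 y [43.7 44.3 73.  73.1]
  bx 14 46 n med -44.1 y [44.4 46.9 72.6 74.7]
right 93
  bx 6 10 n med -37.9 y [-64.2 -63.2 -41.  -40. ]
  bx 10 19 n med -36.9 y [-63.7 -63.2 -38.7 -36.6]
  bx 14 58 n med -43.3 y [-65.4 -64.6 -35.5 -34.3]
```

Block yaw is -15.4°, with outline 80×38 mm, and the fitted plane normal agrees. The parallel tops are 37 mm below the block's top, so the gap is about 7 mm. The far parallel runs y -65…+74 and the near one's end is at about +101, so it is off by about 28 mm. All of this fits the sizes given. I'll push with the closed fingers spanning both parallels' ends.

```bash
cat >> h.py <<'E'
B=np.load("bed.npz"); R,ctr=B["R"],B["ctr"]
def bed(bx,y,n): return ctr+R@(np.array([bx,y,n])/1000)
def tool(ydir,zdir):
    z=zdir/np.linalg.norm(zdir); y=ydir-z*(ydir@z); y/=np.linalg.norm(y)
    return Rot.from_matrix(np.c_[np.cross(y,z),y,z]).as_quat()
E
python3 - <<'E'
from h import *
from bench import manip
best=None
for s in(1,-1):
    q=tool(s*R[:,0],-R[:,2]); j=[manip.solve_ik(bed(-2,y,n),q) for y,n in((125,60),(125,-52),(84,-52))]
    print(s,[None if k is None else np.round(k,2) for k in j])
    if all(k is not None for k in j):
        c=abs(j[0]-np.array(manip.state()["joints"])).max()
        if best is None or c<best[0]: best=(c,q)
q=best[1]
p=manip.state()["ee_pos"]; manip.move_l(list(p+[0,0,.1]),rate=.3)
manip.clamp(20)
manip.movep(bed(-2,125,60),q)
print(manip.move_l(bed(-2,125,-52),rate=.15,contact_N=8))
s=manip.state();print(s["time_s"],s["gripper_width"])
for y in (108,96,90,86):
    hit=manip.move_l(bed(-2,y,-52),rate=.05,contact_N=15)
    s=manip.state();print(y,hit,((s["ee_pos"]-ctr)@R*1000).round(1),(s["wrist_force"]@R).round(2),s["time_s"])
    if hit: break
E
```

```text
1 [array([ 0.24,  0.03,  1.88, -0.35,  0.79,  0.7 ]), array([ 0.19,  0.27,  1.83, -0.4 ,  0.6 ,  0.74]), array([ 0.12,  0.21,  1.9 , -0.36,  0.57,  0.64])]
-1 [array([ 0.24,  0.03,  1.88, -0.35,  0.79, -2.44]), array([ 0.19,  0.27,  1.83, -0.4 ,  0.6 , -2.4 ]), array([ 0.12,  0.21,  1.9 , -0.36,  0.57, -2.5 ])]
False
4.7417 0.000334923201780408
108 False [ -1.8 107.6 -51.8] [-0.23 -1.34 -0.3 ] 5.2333
96 False [ -2.1  95.5 -52.1] [-0.44 -0.25 -0.51] 5.625
90 False [ -2.1  89.6 -52.1] [0.14 0.49 1.14] 5.8917
86 False [ -2.   85.7 -52. ] [0.02 0.2  0.01] 6.1417
```

```bash
python3 - <<'E'
from h import *
from bench import manip
c=manip.capture("top");s=manip.capture("scene")
m=np.hstack([cv2.resize(c["pixels"][115:205,185:275,::-1],None,fx=4.4,fy=4.4,interpolation=2),cv2.resize(s["pixels"][150:240,250:340,::-1],None,fx=4.4,fy=4.4,interpolation=2)])
cv2.imwrite("pics/push.png",m);print(m.shape)
E
```

```text
(396, 792, 3)
```

View pics/push.png

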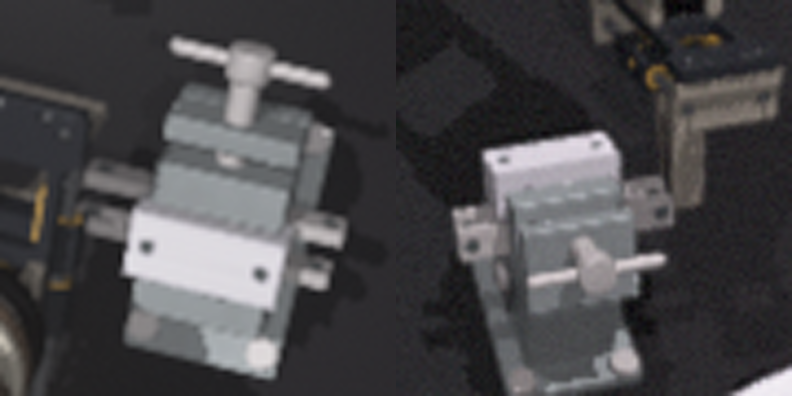

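The near parallel has slid back: its -y end is now visible at crop (330,275), near the far one's at (345,235). I check how level they are with depth.

```bash
cat >> h.py <<'E'
def ends(c):
    W=cloud(c);Q=W[140:190,180:275].reshape(-1,3);b=(Q-ctr)@R*1000
    out={}
    for nm,lo,hi in(("near",-19,-7),("far",7,19)):
        s=b[(b[:,0]>lo)&(b[:,0]<hi)&(b[:,2]>-52)&(b[:,2]<-31)&(abs(b[:,1])>46)&(abs(b[:,1])<110)]
        r=s[s[:,1]<0];l=s[s[:,1]>0]
        out[nm]=[len(r),np.percentile(r[:,1],[0,4,8]).round(1) if len(r) else 0,len(l),np.percentile(l[:,1],[92,96,100]).round(1) if len(l) else 0]
    return out
E
python3 - <<'E'
from h import *
from bench import manip
print("before",ends(dict(np.load("top0.npz"))))
print(ends(manip.capture("top")))
manip.move_l(bed(-2,84,-52),rate=.05,contact_N=15)
print(ends(manip.capture("top")))
manip.move_l(bed(-2,115,-52),rate=.2);manip.move_l(bed(-2,115,80),rate=.25)
p=manip.state();q=tool(R[:,0],-R[:,2])
j=manip.move_j([-.45]+list(p["joints"][1:]))
print(ends(manip.capture("top")),manip.state()["ee_pos"],manip.state()["time_s"])
E
```

```text
before {'near': [0, 0, 135, array([ 97.5,  99.8, 102.2])], 'far': [49, array([-65.4, -64.3, -63.8]), 67, array([71.3, 73. , 74.7])]}
{'near': [37, array([-62.3, -62. , -61.2]), 62, array([71.7, 74.4, 76.9])], 'far': [45, array([-65.4, -64.3, -63.9]), 71, array([72.3, 73.3, 95.9])]}
{'near': [42, array([-64.1, -63. , -62.2]), 58, array([69.8, 72.3, 75. ])], 'far': [46, array([-65.4, -64.3, -63.9]), 71, array([72.4, 73.3, 94.5])]}
{'near': [42, array([-64.1, -63. , -62.2]), 69, array([73.8, 74.8, 75.7])], 'far': [46, array([-65.4, -64.3, -63.8]), 69, array([72.3, 72.9, 74.7])]} [ 0.56889557 -0.22632775  0.20136588] 9.125
```

The ends are level within about 1.3 mm. Now I grip the tamper.

```bash
python3 - <<'E'
from h import *
from bench import manip
a=np.radians(6); y=np.array([-np.sin(a),np.cos(a),0]);D=np.array([0,0,-1.])
c=np.array([.5666,-.3375,0])
best=min(((k,q) for s in(1,-1) for q in[tool(s*y,D)] for k in[manip.solve_ik(c+[0,0,.22],q)] if k is not None),key=lambda t:abs(t[0][5]))
print(best[0])
q=best[1]
manip.let_go(); manip.movep(c+[0,0,.22],q)
w=manip.capture("wrist"); cv2.imwrite("pics/w1.png",w["pixels"][:,:,::-1])
t=manip.capture("top")
print(manip.move_l(c+[0,0,.059],rate=.15,contact_N=8))
manip.clamp(50)
s=manip.state();print(s["gripper_width"],s["ee_pos"],s["wrist_force"],s["time_s"])
manip.move_l(c+[0,0,.10],rate=.1)
c2=manip.capture("scene");s=manip.state();print(s["gripper_width"],s["wrist_force"])
cv2.imwrite("pics/grip.png",np.hstack([cv2.resize(c2["pixels"][180:300,80:200,::-1],None,fx=3.2,fy=3.2,interpolation=2),cv2.resize(w["pixels"][:,:,::-1],(400,384))[:,:400]]))
E
```

```text
[-7.20041755e-01  3.71836294e-01  1.33024667e+00 -4.44089210e-16
  1.43950969e+00  7.46034817e-01]
False
0.019593979119070102 [ 0.56657841 -0.337547    0.05895553] [ 0.12048407 -0.58704032 -0.57257153] 13.55
0.0196573254765157 [-0.86390637 -0.14422013 -2.57552627]
```

View pics/grip.png

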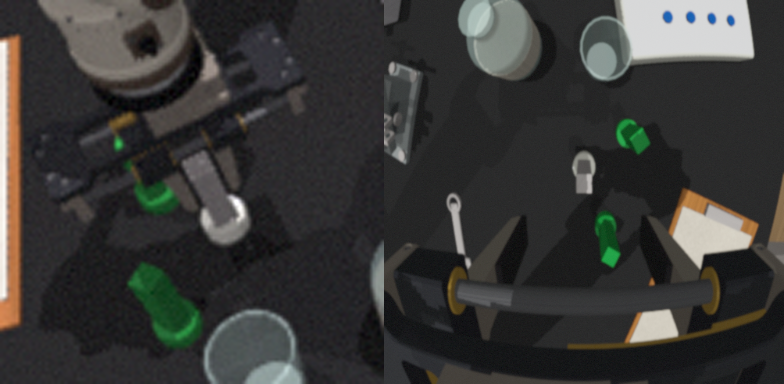

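The tamper is held between the fingers at scene crop (205,180), foot hanging free at (225,220). The gripper width is 19.7 mm and the wrist reads about 2.6 N. Now I move it over the block and press, square to its top.

```bash
python3 - <<'E'
from h import *
from bench import manip
s=manip.state()
manip.move_l(list(np.array(s["ee_pos"])+[0,0,.25]),rate=.3)
opts=[]
for ang in range(0,360,30):
    r=np.radians(ang);q=tool(R[:,0]*np.cos(r)+R[:,1]*np.sin(r),-R[:,2])
    k=[manip.solve_ik(bed(0,0,n),q) for n in(130,68,49)]
    if all(x is not None for x in k): opts.append((abs(np.array(k[0])-manip.state()["joints"])[3:].max(),ang,q,k[0]))
o=min(opts,key=lambda t:t[0]);q=o[2];print(o[1],np.round(o[3],2))
manip.movep(bed(0,0,130),q)
manip.move_l(bed(0,0,68),rate=.12,contact_N=6)
def rep(t):
    s=manip.state();print(t,((s["ee_pos"]-ctr)@R*1000).round(1),(s["wrist_force"]@R).round(1),round(s["gripper_width"],4),round(s["time_s"],2))
rep("above")
hit=manip.move_l(bed(0,0,45),rate=.03,contact_N=25);rep(hit)
np.savez("q.npz",q=q)
c=manip.capture("scene");cv2.imwrite("pics/tamp.png",cv2.resize(c["pixels"][130:250,240:360,::-1],None,fx=4,fy=4,interpolation=2))
E
```

```text
0 [ 0.   -0.33  2.08 -0.17  0.9   0.34]
above [ 0.7 -0.1 68.3] [-1.1  0.  -1.6] 0.0198 17.4
True [ 0.8  0.3 51.4] [-0.4 -1.5  8.2] 0.0197 17.99
```

View pics/tamp.png

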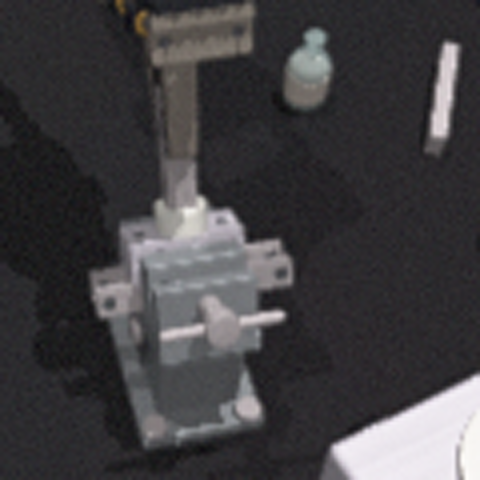

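The foot sits square on the block's top (crop 182,218), and the block is down near jaw height. The stop came at 51.4 mm (seated expected at about 52). One firmer press will confirm it is solid.

```bash
python3 - <<'E'
from h import *
from bench import manip
def rep(t):
    s=manip.state();print(t,((s["ee_pos"]-ctr)@R*1000).round(2),(s["wrist_force"]@R).round(1),round(s["gripper_width"],4),round(s["time_s"],2))
for n in (50.8,50,49.2,48.4):
    hit=manip.move_l(bed(0,0,n),rate=.02,contact_N=35); rep((n,hit)); manip.wait(.15); rep("w")
    if hit or (manip.state()["wrist_force"]@R)[2]>35: break
E
```

```text
(50.8, False) [ 0.95  0.25 51.43] [-3.7 -0.   8.3] 0.0198 18.29
w [ 0.91  0.25 51.39] [-3.2 -1.   9.3] 0.0199 18.44
(50, False) [ 1.06  0.32 51.37] [-6.  -2.4 19.1] 0.0195 18.69
w [ 1.04  0.3  51.36] [-5.4 -2.1 18.7] 0.0198 18.84
(49.2, False) [ 1.09  0.34 51.29] [-9.5 -2.4 29. ] 0.0196 19.09
w [ 1.13  0.35 51.32] [-7.9 -3.6 28.4] 0.0196 19.24
(48.4, False) [ 1.24  0.41 51.28] [-10.8  -5.   38.6] 0.0196 19.49
w [ 1.21  0.4  51.26] [-11.4  -4.3  39.2] 0.0199 19.64
```

It is solid: the force rises to 39 N with 0.1 mm of motion. Now I lift off, check the parallels, and stand the tamper back on its original, bare spot.

```bash
python3 - <<'E'
from h import *
from bench import manip
manip.move_l(bed(0,0,52),rate=.05); manip.move_l(bed(0,0,130),rate=.2)
a=np.radians(6); y=np.array([-np.sin(a),np.cos(a),0]);D=np.array([0,0,-1.]);c=np.array([.5666,-.3375,0])
q=min(((k,q) for s in(1,-1) for q in[tool(s*y,D)] for k in[manip.solve_ik(c+[0,0,.3],q)] if k is not None),key=lambda t:abs(t[0][5]))[1]
manip.movep(c+[0,0,.3],q)
manip.move_l(c+[0,0,.075],rate=.2)
hit=manip.move_l(c+[0,0,.054],rate=.02,contact_N=4)
s=manip.state();print(hit,s["ee_pos"],s["wrist_force"].round(1),s["gripper_width"])
manip.let_go();manip.wait(.3)
manip.move_l(c+[0,0,.3],rate=.2);manip.wait(.3)
manip.move_j([-1.3]+list(manip.state()["joints"][1:]))
t=manip.capture("top");sc=manip.capture("scene");print(ends(t),manip.state()["time_s"])
W=cloud(t);b=(W[155:192,205:262].reshape(-1,3)-ctr)@R*1000
k=b[(abs(b[:,0])<12)&(abs(b[:,1])<30)&(b[:,2]>-15)];print("block top n",np.median(k[:,2]),len(k))
for C,(x0,y0,x1,y1) in((t,(396,176,412,194)),(sc,(135,228,158,250))):
    m=np.zeros((384,512),np.uint8);m[y0:y1,x0:x1]=(C["pixels"].min(-1)>120)[y0:y1,x0:x1]
    kk=max(cv2.findContours(m,0,1)[0],key=cv2.contourArea)[:,0]
    print(cv2.minAreaRect((np.array([ray(C,*p,.102)[:2] for p in kk])*1000).astype(np.float32)))
z=lambda C,x,y,w,h,f:cv2.resize(C["pixels"][y:y+h,x:x+w,::-1],None,fx=f,fy=f,interpolation=2)
cv2.imwrite("pics/end.png",np.hstack([z(t,185,115,100,100,4),z(sc,90,200,100,100,4)]))
E
```

```text
True [ 0.56660687 -0.33754835  0.05889146] [ 1.  -0.4  3.8] 0.01957601011823262
{'near': [45, array([-64. , -62.9, -62.2]), 70, array([74. , 74.7, 76.3])], 'far': [48, array([-65.4, -64.3, -63.7]), 68, array([72.1, 73. , 74.2])]} 28.6417
block top n -6.935645817316839 248
((566.3851318359375, -336.7548522949219), (20.69432830810547, 20.68266487121582), 6.866298198699951)
((566.0064086914062, -336.5409240722656), (20.682817459106445, 19.808895111083984), 5.092244625091553)
```

View pics/end.png

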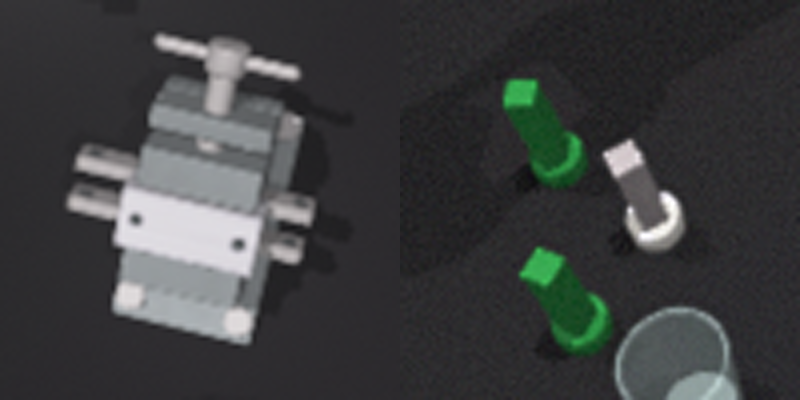

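The picture shows the parallels' ends level on both sides of the block (crop 75,160 and 70,200), and the tamper upright on its foot (655,215), with the green ones untouched. I hand the job in.

```bash
python3 -c "
from bench import manip
print(manip.finish_job())"
```

```text
the job is handed in; nothing more can be done
None
```

I did the three steps and handed the job in at about 29 s of the 58 s; no verdict is reported.

- **Parallels:** I slid the near parallel back about 27 mm with the closed fingers. The last check showed its ends level with the far one's within about 2 mm.
- **Block:** I pressed it down square to its top with the tamper. It dropped 6.9 mm, against a measured gap of about 7 mm. It then held solid, moving 0.1 mm as the force rose to 39 N. I did not measure the force on each parallel after lifting off.
- **Tamper:** It stands upright on its original spot, about 0.4 m from the vise, within 1 mm of where it started.
- **Other things:** The green look-alikes and the beaker looked untouched in the last view. I did not measure the other bystanders again, but no move was planned near them. The arm was raised and swung clear before handing in.

No check failed. During the push, the wrist force was too noisy to show contact, so I relied on the camera for that step.

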